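Tip the retired-hardware bin out for inspection and hold its index plunger

ROBOT

A 7-joint arm with a two-finger parallel gripper is mounted at the origin on the work surface. World frame = base frame: x ahead of the robot, y to its left, z up, the work surface at z = 0. Lengths are in m, angles in rad, forces in N, time in s.
With the tool pointing down it reaches from about 0.4 to 0.875 m from the base axis. Payload 19.3 kg.
Tool frame: the origin (TCP) lies at the very end of the fingers, on their centre line; the grasp point (between the pads) lies 19 mm behind it; z points along the fingers, y is the direction in which the jaws open and shut (so a half turn about z gives the same grasp; the last joint's range is limited). The gripper opens to 85 mm and grips with 20 to 120 N. Pads are 22 mm wide; open, the fingers measure 114 mm over their backs; the gripper's body (76 mm by 85 mm) begins 54 mm behind the grasp point. The pads swing forward as they close: fully open they stand 13 mm farther back than shut.
Start: joints at [-1.258, 0.521, -0.036, 1.599, 0.021, 1.021, -0.113], TCP at [0.233, 0.58, 0.231] pointing down, gripper open.
Joint ranges: [-2.91, 2.91], [-0.3, 2.13], [-1.5, 1.42], [0.17, 2.43], [-1.26, 4.41], [0.16, 1.93], [-2.52, 2.52]. Speed limits (rad/s): [1.89, 1.89, 2.39, 2.39, 3.01, 3.01, 3.01].

INTERFACE

Orientations are given as [roll, pitch, yaw] about the fixed x, y, z axes, in that order (R = Rz(yaw) Ry(pitch) Rx(roll)).
In Python, from workcell import bot gives the robot as it stands.
- The arm moves only by the tool carry_out, never from a script. Its argument "targets" is a list of rows, each a list of 7 numbers: the shift along the tool's x, y, z in mm, then the turn, a rotation vector about the tool's x, y, z in units of 6 degrees (1.0 is 6 degrees), then the closure in counts, from 0 (fully open) to 255 (shut). A call has 1 to 5 rows; each row shifts and turns the commanded pose from where the row before left it, along the tool's axes as they then stand; what a row does not reach is not made up. A row lasts 1/12 s, in which the tool goes at most 41.7 mm and 7.16 degrees, less where a joint would pass 70% of its speed; a pose out of reach is approached as far as the arm can. A call is refused whole if a number of a shift passes 41.7 or a number of a turn 1, either way. A call with a gripper value outside its range is refused whole. The fingers move at their own pace and stop on an object; "force" is the grip in N (left out, the last holds). Time passes only in rows, so rows that do not move let the fingers close. It gives the time, the measured TCP pose, the force and the opening at its end, in the units of the state.
- bot.observe(): the state, without advancing time (a new reading comes with each control period).
- bot.grab_frame(name): name is "side" or "top" or "wrist"; returns a dict with "color" (420x560x3 uint8, red, green, blue), "z_map" (420x560 float32, m along the optical axis (not along the pixel's ray), 0 where there is no reading), "K" (3x3 intrinsics, pixels), "cam_to_world" (4x4, takes a point from camera to world coordinates); the wrist camera has in their place "T_tool_cam" (4x4, takes a point from camera to tool coordinates, whose origin is the TCP and whose axes are the flange's). Camera axes: x right, y down, z forward; pixel columns grow to the right and rows downward; lengths in m; the calibration is good to about 2 mm. A picture is of the moment at which its call begins: read the wrist's pose just before it.
- bot.job_done(): hands the job in, once; it reports no verdict.
The state is a dict: "clock": time; "qpos": joint angles; "qd": joint speeds; "joint_efforts": joint torques, N m; "position": TCP position; "tool_rot": TCP orientation; "force": force on the tool from outside, world axes, zero at the start; "moment": the same for the moment, N m; "grip_width": finger opening in m.
Only numpy, scipy, OpenCV 4.12 (cv2) and the standard library are available. Lean on these libraries where they do the work, as an engineer would, in place of code of your own. Each camera call takes 0.05 s, during which the arm holds its last target. There are 200 camera calls.

TASK

Tip out the galvanized retired-hardware bin for inspection without dumping it: first slide the blue-gripped tilt stop along its track until its white pointer stands at the yellow mark, and only then pull the red knob of the sprung index plunger straight out, fully back, and let the bin tip by its own weight onto the stop, without touching the bin. Never let the pin spring back once the bin tips, and finish still gripping the plunger and holding it fully back, with the bin at rest on the stop and the pin clear, ready for the colleague who will swing the bin up again. Keep the worn parts in the bin and leave the other gear where it lies.

Things in the scene. Friction and masses are not known exactly. Their poses are not given: they have to be found in the camera images.
- tip_stand: Fixed tilting stand: dark base plate (255 x 260 x 8 mm), two galvanized cheek plates 222 mm apart (left 196 mm high, right 172 mm). Origin on the table under the middle of the trunnion axis; z up; the bin tips towards its local -x (front, to the robot); local +y is the tilt stop's side (robot's left), -y the plunger's. At x 0.58 to 0.65, y within 0.08, yaw within 0.3 of 0.
- retired_bin: Galvanized hopper bin between the cheeks (207 mm front to back, 190 mm wide, rim 180 mm above the table, sloping front, about 0.9 kg). Origin mid-width on the trunnion axis, 100 mm up, along the stand's y. Front-heavy: only the plunger's pin in its index plate (on its -y side) keeps it upright. A dark bar, the horn, on its +y side (top 268 mm up) leans on the stop as the bin tips.
- bin_tilt (a joint): tilt of the bin in rad: 0 upright (up to 0.025 of play with the pin home), growing as it tips to the front. Once the pin is out of the index plate it turns by itself, damped, in 1 to 3 s. With the stop at the yellow mark it comes to rest on it at about 0.44 (25 degrees); with the stop at the red mark at about 0.77, dumping its contents.
- bin_floor (a point): middle of the bin's inner floor (42 mm below the trunnion axis when upright), moves with the bin
- tilt_stop: Sliding tilt stop on the top flange of the left cheek: black carriage (28 mm along the track, top 210 mm above the table) with a blue upright grip tab and a white pointer. Origin at table height, at the carriage's middle along the track, on the stand's local y = 0.
- stop_grip (a point): point on the vertical centre line of the blue grip tab, 232 mm above the table, at the stand's local y = +142 mm. The tab is 16 mm along the track (local x) by 24 mm across (local y), from 210 to 252 mm above the table. Grip it from above with the fingers before and behind it (closing along local x) or across it; keep the fingertips above 211 mm.
- stop_pointer (a point): tip of the white pointer line of the tilt stop, at the same local x as the middle of the grip tab, 198 mm above the table, at the stand's local y = +168 mm
- inspect_mark (a point): middle of the yellow inspection line (8 mm wide, 20 mm long across the track) on the dark flange, 197 mm above the table, at the stand's local x = -72 mm, y = +176 mm. The pointer is on the mark when both have the same local x. A red line 53 mm further to the front is the dump mark.
- stop_slide (a joint): position of the tilt stop in m along its straight track, growing towards the stand's front (local -x): 0 rear end, 0.092 front end, 0.037 exactly at the yellow mark. Starts anywhere from 0.060 to 0.090. It slides against about 7 N of friction and stays where it is left.
- plunger: Sprung index plunger in the right cheek: a 10 mm steel pin in a fixed 22 mm barrel, with a red pull knob. Axis horizontal along the stand's local y, at local x = -50 mm, 145 mm above the table; pulled out towards local -y. Origin on the axis at the cheek's outer face when seated.
- plunger_knob (a point): middle of the red knob's grip, on the plunger axis, 145 mm above the table, at local (-50, -163) mm of the stand when seated. Grip: 24 mm thick, 26 mm long along local y; outboard of it a 34 mm disc head that fingers can catch behind; inboard, 17 mm from this point, the fixed barrel ends. Grip from above with the fingers closing along local x; free space below.
- plunger_pull (a joint): how far the plunger is drawn out, in m: 0 seated, 0.008 just clear of the bin's index plate, 0.014 fully back against its end stop. The spring pulls with about 5 N seated and 11 N fully back, and returns the pin whenever it is let go.
- worn_link: worn brown-grey oval link (77 x 45 mm, 9 mm bar) lying loose in the bin; origin at the centre of its underside
- worn_sheave: worn grey sheave disc (48 mm diameter, 14 mm thick) lying loose in the bin; origin at the centre of its underside
- pulley: orange aluminium rescue pulley lying flat beside the plunger's side of the stand (about 115 x 62 x 28 mm); bystander; origin at its underside
- maillon: heavy steel triangle maillon lying flat on the tilt stop's side (about 80 x 92 x 12 mm); bystander; origin at its underside
- brake_bar: red anodized brake bar (22 x 125 x 18 mm) lying in front of the stand; bystander; origin at its underside
- caliper_case: open black plastic case (about 185 x 260 x 26 mm with its lid laid open) with a chrome caliper in it; bystander; origin under the middle of the tray
- rigging_plate: blue rigging plate with four holes (100 x 120 x 10 mm) lying flat; bystander; origin at its underside
- radio: black hand radio (60 x 130 x 36 mm, 90 mm antenna) lying flat; bystander; origin at its underside
Things that resemble listed ones, but are neither listed nor needed, are in the scene too. What is shaped like the worn_link but pink is not meant. There is more than one size of the worn_sheave; the job needs the smaller.

How it is judged:
On the way, in this order (a step that is already met when the one before it is completed fails the run):
1. the tilt stop's pointer stands at the yellow mark, with the plunger still home (value of joint stop_slide between 0.032 and 0.042 m and velocity of joint stop_slide between -0.02 and 0.02 m/s and value of joint plunger_pull below 0.004 m), for 0.2 s.
2. the plunger is pulled fully back by the fingers (value of joint plunger_pull above 0.0115 m and contact force between the fingers and plunger above 2 N and value of joint stop_slide between 0.031 and 0.043 m), for 0.2 s.
At the end, for the whole second after the job is handed in: The fingers still hold the plunger at least 11.5 mm out (of 14 mm), the tilt stop is within 6 mm of the yellow mark, the bin is at rest leaning on the stop at 0.38 to 0.50 rad, and both worn parts are in the bin (all of step 2 and value of joint bin_tilt between 0.38 and 0.5 rad and velocity of joint bin_tilt between -0.05 and 0.05 rad/s and contact force between retired_bin and tilt_stop above 0.5 N and distance between each of worn_link, worn_sheave and bin_floor below 0.14 m); the arm keeps its last pose, push and grip.
It fails at once if the plunger is drawn while the tilt stop is not at the yellow mark (value of joint plunger_pull above 0.006 m and (value of joint stop_slide below 0.03 m or value of joint stop_slide above 0.044 m)).
It fails at once if the pin is let spring back after the bin has begun to tip (value of joint bin_tilt above 0.1 rad and value of joint plunger_pull below 0.0088 m).
It fails at once if the robot touches the bin (contact force between any of the fingers, the arm and retired_bin above 1 N).
It fails at once if a worn part leaves the bin (distance between any of worn_link, worn_sheave and bin_floor above 0.16 m).
It fails at once if other gear on the shelf is moved (distance of any of pulley, maillon, brake_bar, caliper_case, rigging_plate, radio from where it was at the start of the episode above 0.02 m).
It also fails if it takes over 50 s, if anything falls off the work surface, if the arm or the gripper's body presses on something with over 40 N, if the wrist force passes 120 N, or if a joint passes its speed limit or range.

## Working session

There is one attempt and no reset: what is moved stays moved. The work goes in short steps, Python scripts to look and compute and a tool call to move; the robot and the scene stay as the last step left them, time stands still between calls to the robot, and variables do not carry over. Pictures are saved under pics/ and viewed, about 8 in all and at most 12, crops included, and the job is handed in when it is done.

Besides the shell and the picture viewer there is one more tool, called after "Call:" as a command line: name --pt "numbers of a row" for each row, then --argument value for the rest. carry_out: Moves the arm, as the interface text tells. Its arguments: {"type":"object","properties":{"targets":{"type":"array","items":{"type":"array","items":{"type":"number"}}},"force":{"type":"number"}},"required":["targets"]}

```bash
mkdir -p pics; ls; cat > h.py <<'E'
import numpy as np, cv2
from workcell import bot
from scipy.spatial.transform import Rotation as R
def cloud(f,T):
    z=f["z_map"]; v,u=np.indices(z.shape); K=f["K"]
    p=np.stack([(u-K[0,2])/K[0,0]*z,(v-K[1,2])/K[1,1]*z,z],-1)
    return p@T[:3,:3].T+T[:3,3]
def save(n,f,crop=None,s=1):
    im=f["color"][...,::-1]
    if crop: im=im[crop[1]:crop[3],crop[0]:crop[2]]
    cv2.imwrite("pics/"+n,cv2.resize(im,None,fx=s,fy=s,interpolation=cv2.INTER_CUBIC))
def tool(s): 
    T=np.eye(4);T[:3,:3]=R.from_euler('xyz',s["tool_rot"]).as_matrix();T[:3,3]=s["position"];return T
E
python3 - <<'E'
from h import *
s=bot.observe(); print(s)
for n in("side","top"):
    f=bot.grab_frame(n); np.savez(n+".npz",**f); save(n+"1.png",f); print(n,f["K"],f["cam_to_world"])
a=cv2.imread("pics/top1.png");b=cv2.imread("pics/side1.png")
cv2.imwrite("pics/both.png",cv2.resize(np.vstack([a,b]),None,fx=.71,fy=.71))
E
```

```text
pics
{'clock': 0.0, 'qpos': array([-1.25824141,  0.52204891, -0.036311  ,  1.59994947,  0.02118319,
        1.02112324, -0.11281442]), 'qd': array([ 5.37282642e-04,  3.67381920e-05,  2.49172342e-04, -1.66626906e-04,
        6.47932812e-04, -2.20061319e-03, -6.45267532e-04]), 'joint_efforts': array([-1.48407522e-03, -9.27104545e+01,  1.97970517e+00, -3.69918001e+01,
        1.79836352e-02,  8.22145696e-03, -6.32537376e-05]), 'position': array([0.23334157, 0.57946285, 0.23072513]), 'tool_rot': array([-3.14045051e+00,  7.50751647e-05,  2.75878931e+00]), 'force': array([-0.03913577, -0.56454625,  0.20607875]), 'moment': array([ 0.02344658, -0.03457768, -0.07929637]), 'grip_width': 0.08540615369909137}
side [[387.60713073   0.         281.63398357]
 [  0.         387.60713073 201.87011259]
 [  0.           0.           1.        ]] [[ 0.90624862 -0.28881691  0.30870413  0.08214336]
 [-0.42271767 -0.62742741  0.65394543 -0.91791985]
 [ 0.00481894 -0.72313183 -0.69069323  1.10218636]
 [ 0.          0.          0.          1.        ]]
top [[516.05259345   0.         263.34230215]
 [  0.         516.05259345 202.09706553]
 [  0.           0.           1.        ]] [[-2.19394830e-02 -9.89480664e-01  1.42991870e-01  2.92797044e-01]
 [-9.99759031e-01  2.18188672e-02 -2.41166920e-03 -3.86117105e-02]
 [-7.33620580e-04 -1.43010324e-01 -9.89720925e-01  1.61925078e+00]
 [ 0.00000000e+00  0.00000000e+00  0.00000000e+00  1.00000000e+00]]
```

View pics/top1.png

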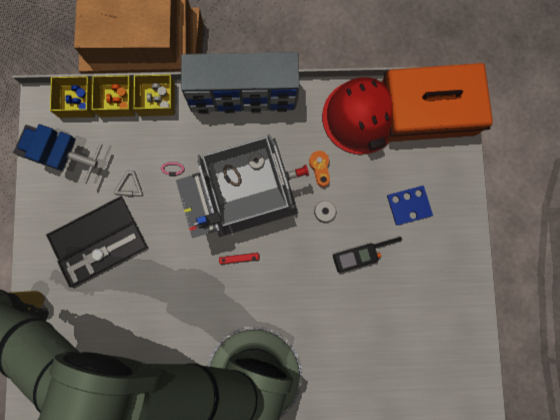

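View pics/side1.png

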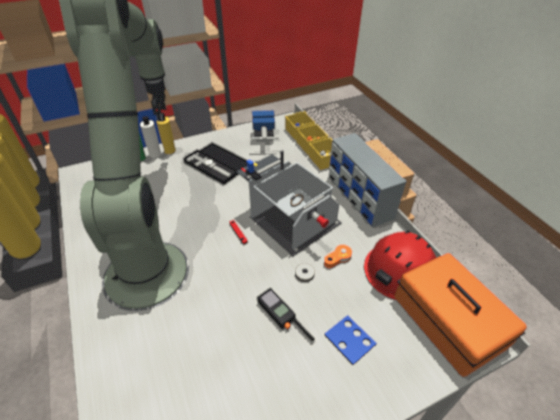

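The top view shows the stand at about (248,187), the yellow mark at (188,210), the blue tab at (201,221), and the red knob at (300,171) with the orange pulley close outboard at (320,168). Next I'll measure these.

```bash
python3 - <<'E'
from h import *
f=dict(np.load("top.npz"));P=cloud(f,f["cam_to_world"])
hsv=cv2.cvtColor(f["color"],cv2.COLOR_RGB2HSV).astype(int);H,S,V=[hsv[...,i] for i in range(3)]
v,u=np.indices(H.shape)
def rep(n,m):
    q=P[m]; print(n,m.sum(),u[m].mean().round(1),v[m].mean().round(1),np.median(q,0).round(4),q.min(0).round(3),q.max(0).round(3))
    return np.median(q,0)
box=lambda a,b,c,d:(u>=a)&(u<c)&(v>=b)&(v<d)
rep("yellow",box(175,195,200,225)&(H>20)&(H<35)&(S>120))
rep("redmark",box(180,215,205,240)&((H<8)|(H>172))&(S>120))
rep("blue",box(190,205,218,235)&(H>100)&(H<130)&(S>120))
rep("knob",box(285,155,314,185)&((H<6)|(H>172))&(S>120))
rep("pulley",box(305,145,335,190)&(H>6)&(H<20)&(S>150))
# top heights: cheeks
for nm,lo,hi in(("flange197",.190,.203),("right172",.166,.176),("base",.005,.012)):
    m=box(170,120,315,245)&(P[...,2]>lo)&(P[...,2]<hi); rep(nm,m)
m=box(205,150,285,225)
rep("horn",box(170,120,315,245)&(P[...,2]>.25))
save("crop1.png",f,(165,125,345,265),4)
E
```

```text
yellow 20 187.5 209.6 [0.481  0.1693 0.1972] [0.478 0.159 0.193] [0.486 0.179 0.203]
redmark 19 192.6 227.7 [0.4303 0.1542 0.1964] [0.427 0.146 0.192] [0.436 0.165 0.199]
blue 62 201.4 219.7 [0.4462 0.1251 0.2511] [ 0.293 -0.039  0.196] [0.463 0.137 1.619]
knob 99 302.0 170.9 [ 0.5925 -0.1567  0.1558] [ 0.578 -0.173 -0.006] [ 0.639 -0.139  0.169]
pulley 427 319.9 167.1 [ 0.6312 -0.2225  0.0277] [ 0.293 -0.251 -0.004] [ 0.684 -0.039  1.619]
flange197 1411 195.7 202.4 [0.5049 0.1483 0.1962] [ 0.403 -0.028  0.19 ] [0.678 0.202 0.203]
right172 392 257.9 184.7 [ 0.5586 -0.0577  0.1719] [ 0.423 -0.166  0.166] [0.684 0.143 0.176]
base 1328 248.4 191.5 [ 0.496  -0.0152  0.0071] [ 0.392 -0.212  0.005] [0.799 0.253 0.012]
horn 129 224.3 193.0 [ 0.2928 -0.0386  1.6193] [ 0.293 -0.039  0.25 ] [0.573 0.136 1.619]
```

View pics/crop1.png

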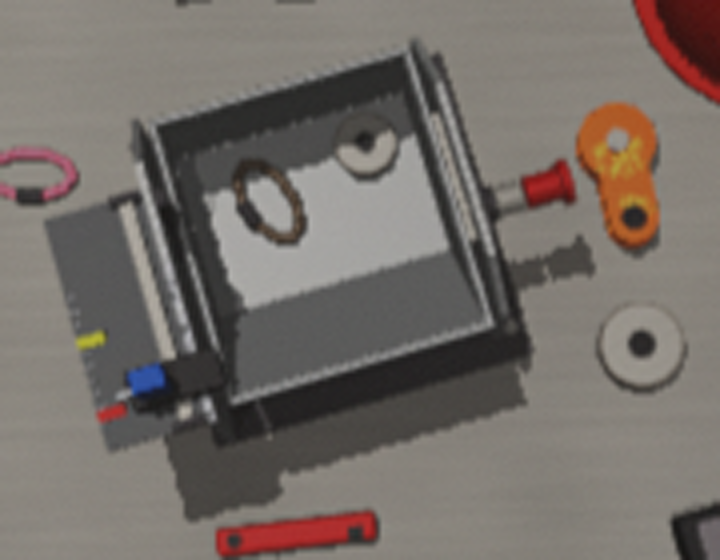

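Yaw comes out at about 0.29 and the stand origin at about (0.600, 0.021). I'll turn the tool so the jaws close along local x and lift, then hover over the tab for a close look.

Call:
carry_out --pt "0 0 -18 0 0 0.9 0" --pt "0 0 -18 0 0 1 0" --pt "0 0 -18 0 0 1 0" --pt "0 0 -18 0 0 1 0" --pt "0 0 -18 0 0 1 0"

```text
clock: 0.52
position: [0.2334, 0.5795, 0.3219]
tool_rot: [-3.141, 0.0, 2.24]
force: [0.2, 0.3, -0.2]
grip_width: 0.0855
```

Call:
carry_out --pt "0 0 -18 0 0 1 0" --pt "0 0 -18 0 0 1 0" --pt "0 0 -18 0 0 1 0" --pt "0 0 -18 0 0 0.7 0" --pt "0 0 0 0 0 0 0"

```text
clock: 0.93
position: [0.2337, 0.5805, 0.3964]
tool_rot: [3.139, -0.003, 1.853]
force: [0.8, -0.1, 0.7]
grip_width: 0.0853
```

Call:
carry_out --pt "-38 6 0 0 0 0 0" --pt "-38 6 0 0 0 0 0" --pt "-38 6 0 0 0 0 0" --pt "-38 6 0 0 0 0 0" --pt "-38 6 0 0 0 0 0"

```text
clock: 1.35
position: [0.3164, 0.4041, 0.3928]
tool_rot: [-3.141, 0.0, 1.859]
force: [0.7, -0.1, 0.1]
grip_width: 0.0854
```

Call:
carry_out --pt "-38 6 0 0 0 0 0" --pt "-38 6 0 0 0 0 0" --pt "-38 6 0 0 0 0 0" --pt "-38 6 0 0 0 0 0" --pt "-38 6 0 0 0 0 0"

```text
clock: 1.77
position: [0.3989, 0.2304, 0.393]
tool_rot: [-3.141, -0.0, 1.859]
force: [0.7, -0.5, -0.6]
grip_width: 0.0854
```

Call:
carry_out --pt "-38 6 0 0 0 0 0" --pt "-38 6 0 0 0 0 0" --pt "-38 6 0 0 0 0 0" --pt "0 0 0 0 0 0 0" --pt "0 0 0 0 0 0 0"

```text
clock: 2.18
position: [0.4486, 0.1264, 0.393]
tool_rot: [-3.141, 0.0, 1.855]
force: [-1.0, 1.4, 0.1]
grip_width: 0.0854
```

```bash
python3 - <<'E'
from h import *
s=bot.observe();f=bot.grab_frame("wrist");T=tool(s)@f["T_tool_cam"];P=cloud(f,T)
np.savez("w1.npz",P=P,c=f["color"]);save("w1.png",f)
hsv=cv2.cvtColor(f["color"],cv2.COLOR_RGB2HSV).astype(int);H,S,V=[hsv[...,i] for i in range(3)]
v,u=np.indices(H.shape)
def rep(n,m,z0,z1):
    m=m&(P[...,2]>z0)&(P[...,2]<z1);q=P[m]
    if len(q):print(n,m.sum(),u[m].mean().round(1),v[m].mean().round(1),q.mean(0).round(4),q.min(0).round(3),q.max(0).round(3))
red=((H<8)|(H>172))&(S>120)
rep("yellow",(H>20)&(H<35)&(S>120),.19,.205)
rep("redmark",red,.19,.205)
rep("bluetop",(H>100)&(H<130)&(S>120),.247,.257)
rep("white",(S<40)&(V>170),.19,.205)
rep("knob",red,.1,.18)
print(f["T_tool_cam"].round(3),f["K"][0])
E
```

```text
yellow 205 329.2 141.0 [0.4818 0.1716 0.1973] [0.476 0.161 0.195] [0.488 0.182 0.199]
redmark 201 271.5 140.3 [0.4308 0.1573 0.1973] [0.425 0.147 0.195] [0.437 0.167 0.199]
bluetop 566 280.3 190.9 [0.4477 0.1284 0.2523] [0.438 0.114 0.247] [0.458 0.141 0.255]
white 1425 354.9 191.4 [0.5202 0.1338 0.2014] [0.425 0.102 0.192] [0.609 0.189 0.205]
knob 270 325.1 390.9 [ 0.5902 -0.1464  0.1535] [ 0.578 -0.166  0.137] [ 0.612 -0.134  0.158]
[[-0.    -0.947 -0.321  0.083]
 [ 1.    -0.    -0.    -0.001]
 [ 0.    -0.321  0.947 -0.143]
 [ 0.     0.     0.     1.   ]] [366.43632354   0.         279.69330686]
```

View pics/w1.png

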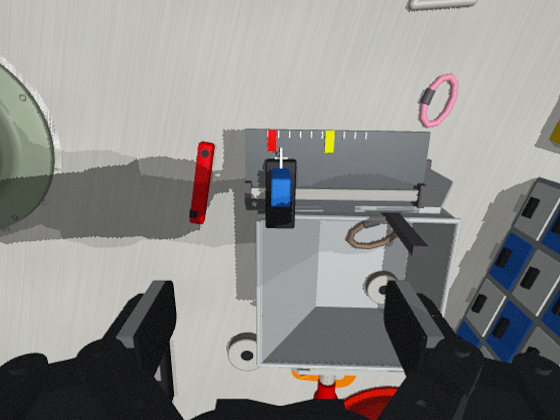

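The tab is at local x −44.5 mm from the yellow mark (slide ≈ 0.0815), and the TCP is already right above it. I'll descend and grip.

Call:
carry_out --pt "0 0 25 0 0 0.07 0" --pt "0 0 35 0 0 0 0" --pt "0 0 35 0 0 0 0" --pt "0 0 30 0 0 0 0" --pt "0 0 20 0 0 0 0" --force 30

```text
clock: 2.65
position: [0.4467, 0.1291, 0.2455]
tool_rot: [-3.139, 0.0, 1.854]
force: [0.2, 0.9, -0.1]
grip_width: 0.0858
```

Call:
carry_out --pt "0 0 17 0 0 0 0" --pt "0 0 13 0 0 0 0" --pt "0 0 0 0 0 0 0" --pt "0 0 0 0 0 0 120" --pt "0 0 0 0 0 0 255"

```text
clock: 3.07
position: [0.4484, 0.1288, 0.2189]
tool_rot: [3.141, -0.0, 1.852]
force: [-0.7, -0.4, -0.7]
grip_width: 0.0637
```

Call:
carry_out --pt "0 0 0 0 0 0 255" --pt "0 0 0 0 0 0 255" --pt "0 0 0 0 0 0 255" --pt "0 0 0 0 0 0 255" --pt "0 0 0 0 0 0 255"

```text
clock: 3.48
position: [0.4485, 0.1283, 0.2187]
tool_rot: [3.141, -0.0, 1.851]
force: [0.0, 2.3, 6.7]
grip_width: 0.0157
```

Call:
carry_out --pt "0 5 0 0 0 0 255" --pt "0 8 0 0 0 0 255" --pt "0 8 0 0 0 0 255" --pt "0 8 0 0 0 0 255" --pt "0 8 0 0 0 0 255"

```text
clock: 3.9
position: [0.4837, 0.1381, 0.2187]
tool_rot: [-3.141, -0.0, 1.85]
force: [-7.5, -3.7, 13.4]
grip_width: 0.0153
```

Call:
carry_out --pt "0 5 0 0 0 0 255" --pt "0 2.5 0 0 0 0 255" --pt "0 0 0 0 0 0 255" --pt "0 0 0 0 0 0 255" --pt "0 0 0 0 0 0 255"

```text
clock: 4.32
position: [0.4916, 0.1402, 0.2188]
tool_rot: [3.141, 0.0, 1.85]
force: [0.7, -1.0, 5.9]
grip_width: 0.0157
```

```bash
cat > look.py <<'E'
from h import *
import sys
s=bot.observe();f=bot.grab_frame("wrist");T=tool(s)@f["T_tool_cam"];P=cloud(f,T)
np.savez(sys.argv[1]+".npz",P=P,c=f["color"]);save(sys.argv[1]+".png",f)
hsv=cv2.cvtColor(f["color"],cv2.COLOR_RGB2HSV).astype(int);H,S,V=[hsv[...,i] for i in range(3)]
v,u=np.indices(H.shape)
def rep(n,m,z0,z1):
    m=m&(P[...,2]>z0)&(P[...,2]<z1);q=P[m]
    if len(q):print(n,m.sum(),u[m].mean().round(1),v[m].mean().round(1),q.mean(0).round(4),q.min(0).round(3),q.max(0).round(3))
red=((H<8)|(H>172))&(S>120)
rep("yellow",(H>20)&(H<35)&(S>120),.19,.205)
rep("redmark",red,.19,.205)
rep("bluetop",(H>100)&(H<130)&(S>120),.2,.27)
rep("knob",red,.1,.18)
print(s["position"],s["force"],s["grip_width"])
E
python3 look.py w2
```

```text
yellow 684 280.1 196.3 [0.4818 0.1723 0.1974] [0.476 0.16  0.195] [0.489 0.182 0.199]
redmark 788 164.8 197.1 [0.4298 0.157  0.1973] [0.404 0.114 0.191] [0.437 0.168 0.204]
bluetop 4374 279.8 308.6 [0.4895 0.1446 0.2445] [0.481 0.092 0.205] [0.514 0.157 0.267]
[0.49155245 0.14021357 0.21875847] [ 0.74092379 -0.98472748  5.87137228] 0.015736247529990754
```

View pics/w2.png

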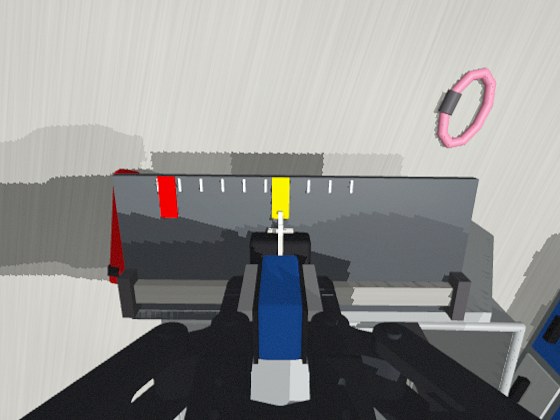

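The pointer is at column 280 and the yellow mark at column 280, so the stop is set. I'll release it with a partial opening, rise, and move over the knob.

Call:
carry_out --pt "0 0 0 0 0 0 160" --pt "0 0 0 0 0 0 150" --pt "0 0 0 0 0 0 150" --pt "0 0 -10 0 0 0 150" --pt "0 0 -30 0 0 0 150"

```text
clock: 4.78
position: [0.4895, 0.14, 0.2565]
tool_rot: [-3.136, 0.001, 1.851]
force: [-0.2, -0.2, 0.2]
grip_width: 0.0351
```

Call:
carry_out --pt "0 0 -40 0 0 0 150" --pt "0 0 -40 0 0 0 150" --pt "0 0 -30 0 0 0 100" --pt "-20 2 -10 0 0 0 100" --pt "-35 2 0 0 0 0 100"

```text
clock: 5.2
position: [0.5105, 0.0912, 0.3817]
tool_rot: [3.137, -0.002, 1.856]
force: [1.4, 0.9, -0.8]
grip_width: 0.0522
```

Call:
carry_out --pt "-35 3 0 0 0 0 80" --pt "-35 3 0 0 0 0 80" --pt "-35 3 0 0 0 0 80" --pt "-35 3 0 0 0 0 80" --pt "-35 3 0 0 0 0 80"

```text
clock: 5.62
position: [0.5731, -0.077, 0.3792]
tool_rot: [3.141, 0.0, 1.851]
force: [0.1, 0.1, 0.7]
grip_width: 0.0583
```

Call:
carry_out --pt "-35 1 10 0 0 0 80" --pt "-30 1 20 0 0 0 80" --pt "-11 0 30 0 0 0 80" --pt "0 0 0 0 0 0 80" --pt "0 0 0 0 0 0 80"

```text
clock: 6.03
position: [0.5953, -0.1481, 0.318]
tool_rot: [-3.139, -0.001, 1.85]
force: [0.4, 0.8, 0.7]
grip_width: 0.0584
```

```bash
python3 look.py w3
```

```text
knob 4401 344.2 318.6 [ 0.7107 -0.2862  0.1289] [ 0.579 -0.411  0.1  ] [ 0.863 -0.094  0.164]
[ 0.59525581 -0.14812317  0.31798924] [0.36925119 0.84135843 0.66727689] 0.05840937666801139
```

View pics/w3.png

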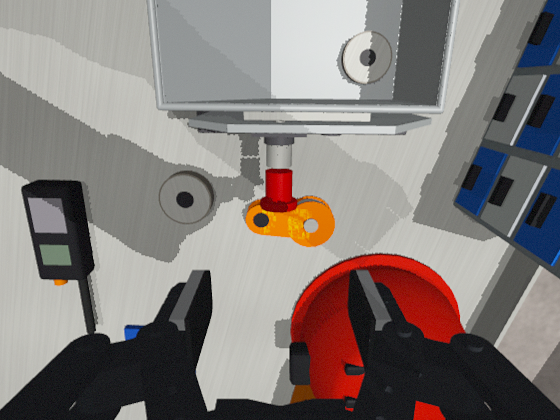

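The red grip is at about (278,187) with its head at (278,204). The pulley lies beneath the head, and the helmet is outboard and to the rear. I'll localise the knob and check clearance to the helmet.

```bash
python3 - <<'E'
from h import *
d=np.load("w3.npz");P=d["P"];c=d["c"]
yaw=.279;ex=np.array([np.cos(yaw),np.sin(yaw)]);ey=np.array([-ex[1],ex[0]]);O=np.array([.5992,.0224])
L=np.dstack([(P[...,:2]-O)@ex,(P[...,:2]-O)@ey,P[...,2]])
hsv=cv2.cvtColor(c,cv2.COLOR_RGB2HSV).astype(int);H,S=hsv[...,0],hsv[...,1]
red=((H<6)|(H>172))&(S>120)
v,u=np.indices(H.shape)
m=red&(u>255)&(u<302)&(v<215)&(v>160)&(P[...,2]>.1)
q=L[m]*1000;print(m.sum())
for y in range(-190,-135,4):
    s=q[(q[:,1]>=y)&(q[:,1]<y+4)]
    if len(s)>5:print(y,len(s),"x",np.percentile(s[:,0],[2,50,98]).round(1),"ztop",np.percentile(s[:,2],95).round(1))
m=red&(u>285)&(v>245)&(P[...,2]>0.02); h=L[m]*1000
print("helmet local min/max",np.percentile(h,[1,99],axis=0).round())
m=(H>6)&(H<22)&(S>150)&(v<250)&(v>190)&(u>240)&(u<340);print("pulley",np.percentile(L[m]*1000,[1,99],axis=0).round())
f=dict(np.load("top.npz"));P=cloud(f,f["cam_to_world"]);L=np.dstack([(P[...,:2]-O)@ex,(P[...,:2]-O)@ey,P[...,2]])
m=np.zeros(P.shape[:2],bool);m[75:155,320:400]=1
h=L[m]*1000
for a in range(-340,-200,20):
    s=h[(h[:,1]>a)&(h[:,1]<a+20)&(h[:,2]>40)&(h[:,2]<400)]
    if len(s):print("helmet y",a,"x",s[:,0].min().round(),"zmax",s[:,2].max().round())
E
```

```text
1214
-186 49 x [-66.6 -51.6 -38.2] ztop 162.6
-182 158 x [-68.4 -54.2 -37.4] ztop 162.9
-178 219 x [-67.8 -52.5 -38.4] ztop 161.8
-174 116 x [-64.  -53.4 -41.9] ztop 158.3
-170 113 x [-63.9 -53.4 -41.9] ztop 158.2
-166 118 x [-63.9 -52.5 -42. ] ztop 158.1
-162 115 x [-63.9 -53.4 -42. ] ztop 158.2
-158 114 x [-63.8 -53.3 -42.1] ztop 158.2
-154 204 x [-63.7 -52.5 -42.1] ztop 158.0
-150 6 x [-60.  -57.3 -54.4] ztop 156.1
helmet local min/max [[ -35. -446.   25.]
 [ 166. -146.  393.]]
pulley [[ -93. -275.    4.]
 [  14. -184.  152.]]
helmet y -340 x 14.0 zmax 116.0
helmet y -320 x 52.0 zmax 82.0
```

The knob's centre is at local (−53, −163), so I need a 2 mm shift in tool −y. The helmet is well clear. Descending to the grip.

Call:
carry_out --pt "-1 -2 20 0 0 0 80" --pt "0 0 35 0 0 0 80" --pt "0 0 35 0 0 0 80" --pt "0 0 35 0 0 0 80" --pt "0 0 30 0 0 0 80" --force 60

```text
clock: 6.5
position: [0.5949, -0.1477, 0.1634]
tool_rot: [3.14, 0.0, 1.853]
force: [0.4, 0.5, -0.3]
grip_width: 0.0582
```

Call:
carry_out --pt "0 0 20 0 0 0 80" --pt "0 0 12 0 0 0 80" --pt "0 0 5 0 0 0 80" --pt "0 0 0 0 0 0 80" --pt "0 0 0 0 0 0 80"

```text
clock: 6.92
position: [0.5951, -0.1492, 0.1279]
tool_rot: [3.14, 0.001, 1.851]
force: [0.0, -1.0, 0.1]
grip_width: 0.0587
```

```bash
python3 look.py w4
```

```text
redmark 64 351.9 394.3 [ 0.6076 -0.1328  0.2017] [ 0.6   -0.137  0.2  ] [ 0.642 -0.126  0.205]
bluetop 97 228.0 403.0 [ 0.5791 -0.1395  0.2055] [ 0.53  -0.155  0.2  ] [ 0.652 -0.119  0.213]
knob 6536 277.0 327.4 [ 0.5942 -0.1527  0.1554] [ 0.565 -0.173  0.135] [ 0.625 -0.133  0.17 ]
[ 0.595073   -0.14923941  0.12791227] [ 0.04511055 -1.01780092  0.14160654] 0.05872113575690318
```

View pics/w4.png

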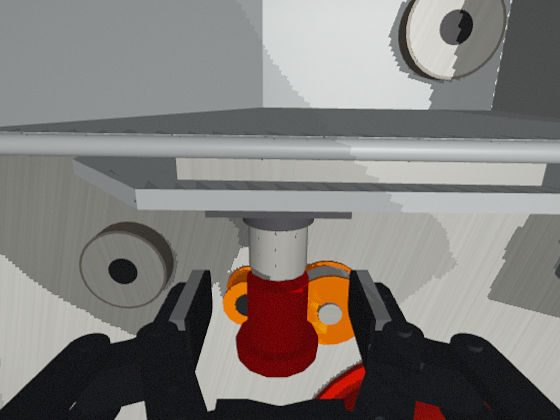

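The knob sits between the fingers, with the pads alongside the grip between the barrel and the head. Closing.

Call:
carry_out --pt "0 -1 1 0 0 0 160" --pt "0 0 0 0 0 0 255" --pt "0 0 0 0 0 0 255" --pt "0 0 0 0 0 0 255" --pt "0 0 0 0 0 0 255" --force 60

```text
clock: 7.38
position: [0.5941, -0.1496, 0.1261]
tool_rot: [3.14, 0.0, 1.851]
force: [2.2, 1.2, 6.9]
grip_width: 0.0223
```

Call:
carry_out --pt "0 0 0 0 0 0 255" --pt "0 0 0 0 0 0 255" --pt "0 0 0 0 0 0 255"

```text
clock: 7.63
position: [0.5941, -0.1495, 0.1261]
tool_rot: [3.14, 0.0, 1.851]
force: [2.0, 1.6, 6.1]
grip_width: 0.0224
```

Call:
carry_out --pt "-3 0 0 0 0 0 255" --pt "-4 0 0 0 0 0 255" --pt "-4 0 0 0 0 0 255" --pt "-3 0 0 0 0 0 255" --pt "-1 0 0 0 0 0 255"

```text
clock: 8.05
position: [0.5978, -0.1629, 0.126]
tool_rot: [3.141, -0.002, 1.851]
force: [-3.4, 9.8, 11.6]
grip_width: 0.0221
```

Call:
carry_out --pt "0 0 0 0 0 0 255" --pt "0 0 0 0 0 0 255" --pt "0 0 0 0 0 0 255" --pt "0 0 0 0 0 0 255" --pt "0 0 0 0 0 0 255"

```text
clock: 8.47
position: [0.5977, -0.1624, 0.126]
tool_rot: [3.141, -0.002, 1.852]
force: [-3.5, 10.3, 11.9]
grip_width: 0.0226
```

Call:
carry_out --pt "-1 0 0 0 0 0 255" --pt "0 0 0 0 0 0 255" --pt "0 0 0 0 0 0 255" --pt "0 0 0 0 0 0 255" --pt "0 0 0 0 0 0 255"

```text
clock: 8.88
position: [0.5979, -0.1631, 0.126]
tool_rot: [3.141, -0.003, 1.852]
force: [-4.0, 11.7, 13.5]
grip_width: 0.0223
```

Call:
carry_out --pt "0 0 0 0 0 0 255" --pt "0 0 0 0 0 0 255" --pt "0 0 0 0 0 0 255" --pt "0 0 0 0 0 0 255" --pt "0 0 0 0 0 0 255"

```text
clock: 9.3
position: [0.5979, -0.1631, 0.126]
tool_rot: [3.141, -0.003, 1.852]
force: [-4.9, 11.3, 12.7]
grip_width: 0.0222
```

Call:
carry_out --pt "0 0 0 0 0 0 255" --pt "0 0 0 0 0 0 255" --pt "0 0 0 0 0 0 255" --pt "0 0 0 0 0 0 255" --pt "0 0 0 0 0 0 255"

```text
clock: 9.72
position: [0.5979, -0.1631, 0.126]
tool_rot: [3.141, -0.003, 1.852]
force: [-5.1, 11.0, 13.5]
grip_width: 0.0222
```

Call:
carry_out --pt "0 0 0 0 0 0 255" --pt "0 0 0 0 0 0 255" --pt "0 0 0 0 0 0 255" --pt "0 0 0 0 0 0 255" --pt "0 0 0 0 0 0 255"

```text
clock: 10.13
position: [0.5979, -0.1631, 0.126]
tool_rot: [3.141, -0.003, 1.852]
force: [-3.5, 12.2, 13.1]
grip_width: 0.0222
```

Call:
carry_out --pt "0 0 0 0 0 0 255" --pt "0 0 0 0 0 0 255" --pt "0 0 0 0 0 0 255" --pt "0 0 0 0 0 0 255" --pt "0 0 0 0 0 0 255"

```text
clock: 10.55
position: [0.5979, -0.1631, 0.126]
tool_rot: [3.141, -0.003, 1.852]
force: [-4.4, 11.2, 13.0]
grip_width: 0.0218
```

```bash
python3 look.py w5; python3 - <<'E'
from h import *
f=bot.grab_frame("side");g=bot.grab_frame("top");np.savez("top2.npz",**g)
w=cv2.imread("pics/w5.png")
a=f["color"][120:260,210:380,::-1];a=cv2.resize(a,(510,420),interpolation=cv2.INTER_CUBIC)
t=g["color"][125:265,165:345,::-1];t=cv2.resize(t,(540,420),interpolation=cv2.INTER_CUBIC)
im=np.hstack([a,t]);cv2.imwrite("pics/c5.png",cv2.resize(im,None,fx=.76,fy=.76,interpolation=cv2.INTER_AREA))
E
```

```text
redmark 102 462.8 391.0 [ 0.6372 -0.1399  0.1979] [ 0.601 -0.152  0.191] [ 0.65  -0.135  0.205]
bluetop 4 342.5 406.5 [ 0.6074 -0.148   0.203 ] [ 0.544 -0.166  0.201] [ 0.65  -0.135  0.205]
knob 6609 280.0 323.6 [ 0.5973 -0.1635  0.1549] [ 0.582 -0.185  0.135] [ 0.642 -0.139  0.18 ]
[ 0.59786417 -0.16308374  0.12600242] [-4.44633056 11.15932736 12.96076764] 0.021797949609601228
```

View pics/c5.png

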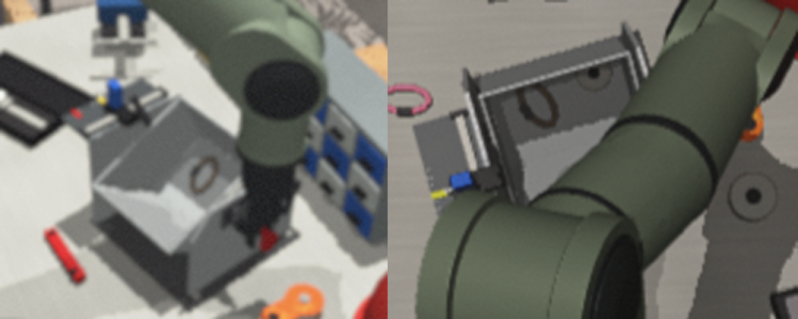

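View pics/w5.png

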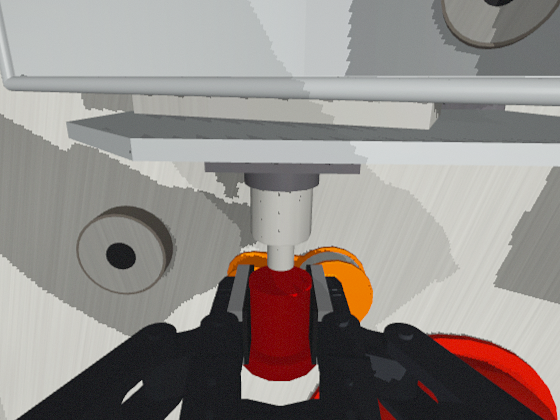

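Bin tipped with parts still in it, horn on the stop at the yellow mark. The knob is out, with the stem visible at (280,257). I'll put numbers on the pull, the tilt and whether it is at rest.

```bash
python3 - <<'E'
from h import *
yaw=.279;ex=np.array([np.cos(yaw),np.sin(yaw)]);ey=np.array([-ex[1],ex[0]]);O=np.array([.5992,.0224])
def loc(P): return np.dstack([(P[...,:2]-O)@ex,(P[...,:2]-O)@ey,P[...,2]])*1000
def tilt(P):
    L=loc(P).reshape(-1,3); m=(L[:,1]>-97)&(L[:,1]<-86)&(L[:,0]>-120)&(L[:,0]<120)&(L[:,2]>130)&(L[:,2]<230)
    q=L[m]; b=[]
    for x in range(-120,120,8):
        s=q[(q[:,0]>=x)&(q[:,0]<x+8)]
        if len(s)>4:b.append((s[:,0].mean(),np.percentile(s[:,2],97)))
    b=np.array(b);k=np.polyfit(b[:,0],b[:,1],1);return len(b),np.arctan(k[0]).round(3),b[:,1].round()
P0=np.load("w5.npz")["P"]
f=bot.grab_frame("wrist");P1=cloud(f,tool(bot.observe())@f["T_tool_cam"])
print("before w4",tilt(np.load("w4.npz")["P"]));print(tilt(P0));print(tilt(P1))
c=f["color"];hsv=cv2.cvtColor(c,cv2.COLOR_RGB2HSV).astype(int);red=((hsv[...,0]<6)|(hsv[...,0]>172))&(hsv[...,1]>120)
for n in("w4","w5"):
    d=np.load(n+".npz");L=loc(d["P"]);h=cv2.cvtColor(d["c"],cv2.COLOR_RGB2HSV).astype(int)
    m=((h[...,0]<6)|(h[...,0]>172))&(h[...,1]>120)&(L[...,2]>150)&(L[...,2]<166)&(abs(L[...,0]+53)<9)
    print(n,"red y",np.percentile(L[m][:,1],[1,50,99]).round(1))
g=dict(np.load("top2.npz"));h=cv2.cvtColor(g["color"],cv2.COLOR_RGB2HSV).astype(int);L=loc(cloud(g,g["cam_to_world"]))
v,u=np.indices(h.shape[:2]);b=(u>175)&(u<215)&(v>190)&(v<235)
for n,a,z,lo,hi in(("yellow",20,35,185,205),("blue",100,130,245,257)):
    m=b&(h[...,0]>a)&(h[...,0]<z)&(h[...,1]>120)&(L[...,2]>lo)&(L[...,2]<hi);print(n,m.sum(),L[m].mean(0).round(1) if m.any() else "")
E
```

```text
before w4 (22, np.float64(-0.167), array([181., 182., 182., 182., 182., 182., 183., 183., 183., 183., 183.,
       184., 184., 184., 184., 184., 184., 177., 166., 156., 145., 135.]))
(16, np.float64(0.44), array([140., 144., 148., 152., 156., 159., 163., 167., 171., 175., 178.,
       182., 186., 190., 194., 195.]))
(16, np.float64(0.439), array([140., 144., 148., 152., 156., 160., 163., 167., 171., 175., 178.,
       182., 186., 190., 194., 195.]))
w4 red y [-183.2 -166.2 -149.9]
w5 red y [-197.2 -180.3 -164. ]
yellow 16 [-73.  175.1 198.5]
blue 50 [-74.6 139.1 251.8]
```

```bash
python3 -c "
from workcell import bot
s=bot.observe();print(s['clock'],s['position'],s['grip_width']);print(bot.job_done())"
```

```text
10.75 [ 0.59785648 -0.16309742  0.12598369] 0.022526284807941353
the job is handed in; nothing more can be done
None
```

I slid the tilt stop about 44.5 mm to the yellow mark and released it. I then gripped the red knob at 60 N and drew it straight out. The bin tipped by its own weight onto the stop, and I handed the job in at 10.75 s, still gripping and holding the plunger back.

Last checks:
- **Plunger:** it is 14.1 mm out, by both the camera and the arm's own position. There is about 12 N on the fingers along the pull.
- **Bin:** the tilt read 0.440 and then 0.439 rad, so it is at rest.
- **Tilt stop:** the close-up pictures put the pointer exactly on the yellow mark. The coarser top camera showed a 1.6 mm offset, still well inside the 6 mm limit.
- **Worn parts and other gear:** the link and sheave are still seen in the bin, and the arm met no other gear. I judged both by eye in the pictures, without measuring distances.

No check failed.

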